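Take the empty tool holder out of the interlocked row

TASK

In the tool store, three cutter holders stand keyed together in a row. Take the empty orange one by its fin, lift it straight up until it is fully clear above its neighbours, without disturbing the blue and the grey holder, then lower it upright onto the floor of the shallow blue tray before letting go, and leave it standing there.

Things in the scene. Friction and masses are not known exactly. Their poses are not given: they have to be found in the camera images.
- orange_mid (a point): The empty orange holder, 200 g, to take out. Block 56 (x) x 58 (y, along the row) x 45 mm high; centred on its top a fin to grip: 14 mm thick (x), 30 long (y), 45 high. T-tongue of full block height sticks 14 mm out of its +y face, matching groove in its -y face, 2 mm play. This point: mid-piece, 45 mm above the underside, at the fin's foot; z up. Only lifting over 45 mm straight up frees it.
- blue_mid (a point): The blue cutter holder, 450 g, loose, in the same row, to be left alone. Shape, axes and point as the orange one's, but four steel cutters stand 26 mm above its block. The three holders stand 60 mm apart along y, in any order, on a fixed rack: base plate 8 mm thick, at each end an aluminium end block as high as the holders' blocks and keyed to them in the same way.
- grey_mid (a point): The grey cutter holder, 450 g, loose, in the same row, to be left alone; shape, axes and point as the orange one's, but four steel cutters stand 26 mm above its block. All three holders are 90 mm high with the fin, so a carried one must pass over the others' fins.
- tray_in (a point): The shallow open blue tray, fixed on the table beside the rack: 180 x 180 mm outside, 30 mm high, walls and floor 5 mm thick. This point is the centre of its inner floor, 5 mm above the table; x and y run along its sides.
Not all that is in view belongs to the job. Leave any green look-alike of the part that bears grey_mid alone.

How it is judged:
On the way, in this order (a step that is already met when the one before it is completed fails the run):
1. the orange holder is lifted straight up, clear of its neighbours (46 mm or more above where it stood, still within 20 mm of over its place in the row) (z of orange_mid in the frame of blue_mid above 0.046 m and z of orange_mid in the frame of grey_mid above 0.046 m and x of orange_mid in the frame of blue_mid between -0.02 and 0.02 m and (y of orange_mid in the frame of blue_mid between -0.14 and -0.1 m or y of orange_mid in the frame of blue_mid between -0.08 and -0.04 m or y of orange_mid in the frame of blue_mid between 0.04 and 0.08 m or y of orange_mid in the frame of blue_mid between 0.1 and 0.14 m) and x of orange_mid in the frame of grey_mid between -0.02 and 0.02 m and (y of orange_mid in the frame of grey_mid between -0.14 and -0.1 m or y of orange_mid in the frame of grey_mid between -0.08 and -0.04 m or y of orange_mid in the frame of grey_mid between 0.04 and 0.08 m or y of orange_mid in the frame of grey_mid between 0.1 and 0.14 m)), for 0.04 s.
2. the orange holder is lowered upright to within 15 mm of the tray's floor while still held (horizontal distance between orange_mid and tray_in below 0.08 m and angle between orange_mid's own z axis and vertical below 0.17 rad and z of orange_mid in the frame of tray_in below 0.06 m and contact force between the fingers and orange above 0.5 N), for 0.04 s.
At the end, for the whole second after the job is handed in: The orange holder stands upright (within 10 degrees) and still, flat on the tray's floor (within 6 mm of resting height) inside the tray's walls, within 80 mm of its centre; the blue and the grey holder are within 12 mm of where they stood (horizontal distance between orange_mid and tray_in below 0.08 m and angle between orange_mid's own z axis and vertical below 0.17 rad and z of orange_mid in the frame of tray_in between 0.039 and 0.051 m and linear speed of orange below 0.03 m/s and distance of each of blue_mid, grey_mid from where it was at the start of the episode below 0.012 m); the robot touches nothing.
It fails at once if the blue or the grey holder is disturbed (moved more than 15 mm or tilted more than 10 degrees) (distance of any of blue_mid, grey_mid from where it was at the start of the episode above 0.015 m or angle between any of blue_mid, grey_mid's own z axis and vertical above 0.175 rad).
It also fails if it takes over 43 s, if anything falls off the work surface, if the arm or the gripper's body presses on something with over 40 N, if the wrist force passes 120 N, or if a joint passes its speed limit or range.

ROBOT

A 6-joint arm with a two-finger parallel gripper is mounted at the origin on the work surface. World frame = base frame: x ahead of the robot, y to its left, z up, the work surface at z = 0. Lengths are in m, angles in rad, forces in N, time in s.
With the tool pointing down it reaches from about 0.4 to 0.825 m from the base axis. Payload 7 kg.
Tool frame: the origin (TCP) lies between the finger pads; the fingertips stand 25 mm ahead of it and the grasp point (between the pads) lies 6 mm ahead of it; z points along the fingers, y is the direction in which the jaws open and shut (so a half turn about z gives the same grasp; the last joint's range is limited). The gripper opens to 88 mm and grips with 3 to 60 N. Pads are 19 mm wide; open, the fingers measure 130 mm over their backs; the gripper's body (78 mm by 193 mm) begins 47 mm behind the grasp point.
Start: joints at [-1.05, 0.359, 0.012, 0, -1.224, -0.288], TCP at [0.156, -0.657, 0.252] pointing down, gripper open.
Joint ranges: [-3.07, 3.07], [-1.43, 2.12], [-1.02, 1.25], [-3.03, 1.67], [-3.05, -0], [-3.03, 3.03]. Speed limits (rad/s): [2.39, 2.39, 3.01, 3.14, 3.14, 3.14].

INTERFACE

Orientations are given as a unit quaternion [w, x, y, z].
In Python, from cell import env gives the robot as it stands.
- The arm moves only by the tool arm_command, never from a script. Its argument "rows" is a list of rows, each a list of 7 numbers: the shift along the world's x, y, z in m, then the turn, a rotation vector about the world's x, y, z in rad, then the closure in counts, from 0 (fully open) to 255 (shut). In form: [[tx, ty, tz, ax, ay, az, fingers], ...]. A call has exactly 5 rows; each row is the pose to reach, as a shift and turn from the pose measured when the call began; what a row does not reach only later rows make up. A row lasts 1/12 s, in which the tool goes at most 41.7 mm and 7.16 degrees, less where a joint would pass 70% of its speed; a pose out of reach is approached as far as the arm can. A call with a gripper value outside its range is refused whole. The fingers move at their own pace and stop on an object; "newtons" is the grip in N (left out, the last holds). Time passes only in rows, so rows that repeat a pose let the fingers close, or fill a call up. It gives the time, the measured TCP pose, the force and the opening at its end, in the units of the state.
- env.read_state(): the state, without advancing time (a new reading comes with each control period).
- env.camera(name): name is "scene" or "top" or "wrist"; returns a dict with "frame" (480x640x3 uint8, red, green, blue), "intrinsics" (3x3 intrinsics, pixels), "world_to_cam" (4x4, takes a point from world to camera coordinates). Camera axes: x right, y up, looking along -z (the intrinsics and any distortion apply to the point x, -y, -z); pixel columns grow to the right and rows downward; lengths in m; the calibration is good to about 2 mm. A picture is of the moment at which its call begins. There is no depth.
- env.job_done(): hands the job in, once; it reports no verdict.
The state is a dict: "clock": time; "joint_pos": joint angles; "dq": joint speeds; "joint_torque": joint torques, N m; "ee_pos": TCP position; "tool_rot": TCP orientation; "force": force on the tool from outside, world axes, zero at the start; "ft_torque": the same for the moment, N m; "finger_gap": finger opening in m.
Only numpy, scipy, OpenCV 4.12 (cv2) and the standard library are available. Lean on these libraries where they do the work, as an engineer would, in place of code of your own. Each camera call takes 0.05 s, during which the arm holds its last target.

## Working session

There is one attempt and no reset: what is moved stays moved. The work goes in short steps, Python scripts to look and compute and a tool call to move; the robot and the scene stay as the last step left them, time stands still between calls to the robot, and variables do not carry over. Pictures are saved under pics/ and viewed, and the job is handed in when it is done.

Besides the shell and the picture viewer there is one more tool, called after "Request:" by a JSON object that holds its "fn" and its "kwargs", one argument or row to a line. arm_command: Moves the arm, as the interface text tells. Its arguments: {"type":"object","properties":{"rows":{"type":"array","items":{"type":"array","items":{"type":"number"}}},"newtons":{"type":"number"}},"required":["rows"]}

```bash
mkdir -p pics; python3 - <<'E'
from cell import env
import cv2,json
import numpy as np
for n in ["scene","top","wrist"]:
    c=env.camera(n); cv2.imwrite(f"pics/{n}0.png",c["frame"][:,:,::-1])
    print(n,np.array(c["intrinsics"]).round(2).tolist(),np.array(c["world_to_cam"]).round(4).tolist(),[k for k in c])
print(env.read_state())
E
```

```text
scene [[609.8, 0.0, 309.45], [0.0, 609.8, 240.08], [0.0, 0.0, 1.0]] [[0.5793, 0.8148, -0.0227, -0.3434], [-0.516, 0.3882, 0.7636, 0.2685], [0.631, -0.4306, 0.6453, -1.5212], [0.0, 0.0, 0.0, 1.0]] ['frame', 'intrinsics', 'world_to_cam']
top [[473.74, 0.0, 318.18], [0.0, 473.74, 233.5], [0.0, 0.0, 1.0]] [[-0.0122, -0.9997, 0.0235, -0.0141], [0.9938, -0.0095, 0.1104, -0.606], [-0.1101, 0.0247, 0.9936, -0.8633], [0.0, 0.0, 0.0, 1.0]] ['frame', 'intrinsics', 'world_to_cam']
wrist [[410.16, 0.0, 316.35], [0.0, 410.16, 246.51], [0.0, 0.0, 1.0]] [[-0.2329, 0.9725, 0.0027, 0.6743], [-0.937, -0.2237, -0.2682, 0.0331], [-0.2602, -0.065, 0.9634, -0.3914], [0.0, 0.0, 0.0, 1.0]] ['frame', 'intrinsics', 'world_to_cam']
{'clock': 0.15, 'joint_pos': array([-1.04989294e+00,  3.59221050e-01,  1.12869257e-02, -2.55558112e-04,
       -1.22414648e+00, -2.88049901e-01]), 'dq': array([-0.00018072, -0.00061445,  0.00309428,  0.00062108,  0.00088142,
        0.00166055]), 'joint_torque': array([-1.63328608e-03, -5.83275425e+01,  2.93289542e+01,  7.00121284e+00,
        8.75131635e-03, -1.02386366e-04]), 'ee_pos': array([ 0.15562102, -0.65645937,  0.25084625]), 'tool_rot': array([-1.42250237e-04, -1.16120667e-01,  9.93234899e-01,  6.37606584e-04]), 'force': array([ 0.26271356, -0.05105632, -0.72029733]), 'ft_torque': array([0.02321216, 0.02769523, 0.0061231 ]), 'finger_gap': 0.08756161940694333}
```

View pics/scene0.png

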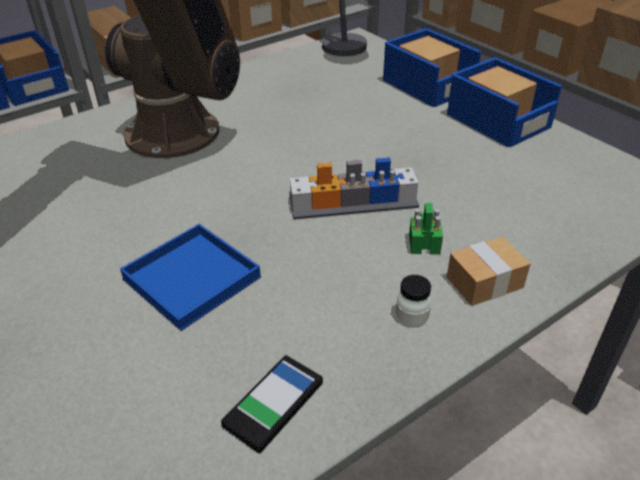

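View pics/top0.png

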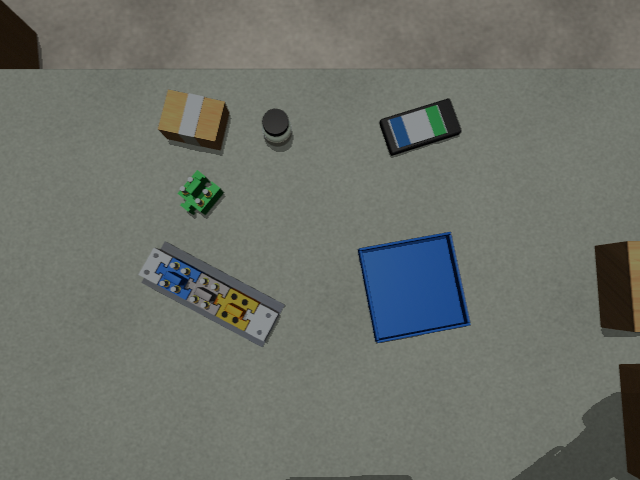

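View pics/wrist0.png

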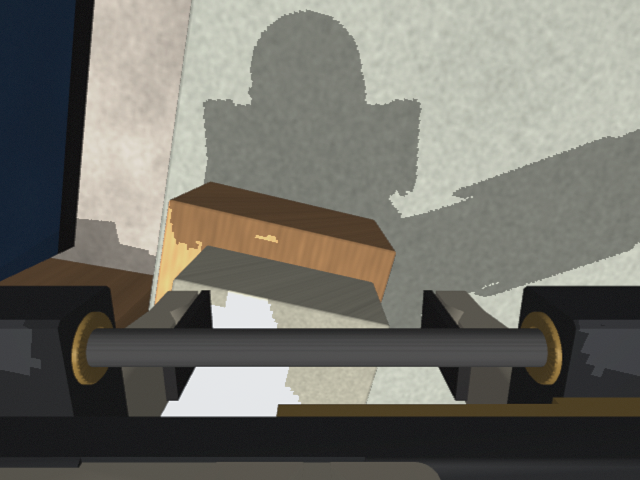

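The scene picture shows the orange holder at (323,185), at the base end of the row, with grey then blue beyond it. In the top picture orange is at about (237,308) and the tray centre at about (413,287). The green look-alike is at (200,193). I'll zoom in next.

```bash
python3 - <<'E'
import cv2
a=cv2.imread("pics/top0.png")[235:350,130:290]; cv2.imwrite("pics/topz.png",cv2.resize(a,None,fx=5,fy=5,interpolation=cv2.INTER_CUBIC))
a=cv2.imread("pics/scene0.png")[150:225,280:425]; cv2.imwrite("pics/scenez.png",cv2.resize(a,None,fx=5.5,fy=5.5,interpolation=cv2.INTER_CUBIC))
E
```

```text
(no output)
```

View pics/topz.png

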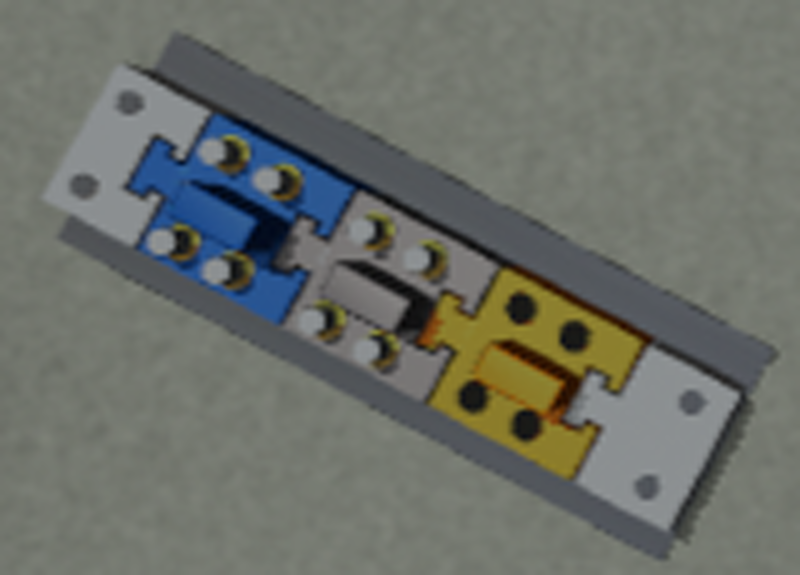

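View pics/scenez.png

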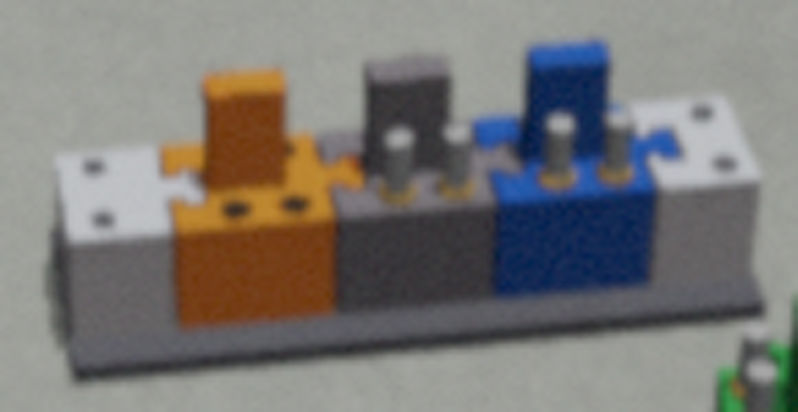

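```bash
cat > fit.py <<'E'
from cell import env
import numpy as np
from scipy.optimize import least_squares
cams={n:env.camera(n) for n in("top","scene")}
def proj(n,P):
    c=cams[n];W=np.array(c["world_to_cam"]);K=np.array(c["intrinsics"])
    p=P@W[:3,:3].T+W[:3,3]; return np.c_[K[0,0]*p[:,0]/-p[:,2]+K[0,2],K[1,1]*-p[:,1]/-p[:,2]+K[1,2]]
T=lambda u,v:(130+u/5-.4,235+v/5-.4); S=lambda u,v:(280+u/5.5-.4,150+v/5.5-.4)
B=[]
o,b=0,120
for (u,v),(sx,sy) in zip([(505,268),(648,340),(575,480),(430,400)],[(1,1),(1,-1),(-1,-1),(-1,1)]): B.append(("top",T(u,v),(28*sx,29*sy+o,53)))
for (u,v),(sx,sy) in zip([(498,343),(567,382),(549,415),(474,372)],[(1,1),(1,-1),(-1,-1),(-1,1)]): B.append(("top",T(u,v),(7*sx,15*sy+o,98)))
for (u,v),(sx,sy) in zip([(212,115),(356,187),(282,325),(137,245)],[(1,1),(1,-1),(-1,-1),(-1,1)]): B.append(("top",T(u,v),(28*sx,29*sy+b,53)))
for (u,v),l in zip([(173,240),(333,222),(180,327),(335,312),(207,97),(282,92),(205,75),(282,70),(495,205),(652,187),(497,297),(652,283),(532,70),(607,65),(530,48),(605,43)],
 [(28,-29,53),(28,29,53),(28,-29,8),(28,29,8),(7,-15,98),(7,15,98),(-7,-15,98),(-7,15,98),(28,91,53),(28,149,53),(28,91,8),(28,149,8),(7,105,98),(7,135,98),(-7,105,98),(-7,135,98)]): B.append(("scene",S(u,v),l))
def wp(p,L):
    L=np.array(L,float)/1000;c,s=np.cos(p[2]),np.sin(p[2])
    return np.c_[p[0]+c*L[:,0]-s*L[:,1],p[1]+s*L[:,0]+c*L[:,1],L[:,2]]
def fit(B,x0,dof=3):
    def f(p):
        r=[]
        for n in cams:
            b=[q for q in B if q[0]==n]
            if b: r.append((proj(n,wp(p,[q[2] for q in b]))-np.array([q[1] for q in b])).ravel())
        return np.concatenate(r)
    s=least_squares(f,x0,loss="soft_l1"); return s.x,f(s.x).reshape(-1,2)
if __name__=="__main__":
    for sel in(B,[q for q in B if q[0]=="top"],[q for q in B if q[0]=="scene"]):
        x,r=fit(sel,[.5,.15,-.4]); print("orange",x.round(4)); print(r.round(1).tolist())
    Tr=[("top",c,l) for c,l in zip([(359,249),(451,233),(469,325),(377,342)],[(90,90,30),(90,-90,30),(-90,-90,30),(-90,90,30)])]
    Tr+=[("scene",c,l) for c,l in zip([(123,271),(199,228),(259,270),(181,318)],[(-0,0,30)]*4)][:0]
    x,r=fit(Tr,[.5,-.2,.1]);print("tray",x.round(4),r.round(1).tolist())
    print(proj("scene",wp(x,[(90,90,30),(90,-90,30),(-90,-90,30),(-90,90,30)])).round(0))
E
python3 fit.py
```

```text
orange [ 0.4675  0.1275 -0.493 ]
[[0.4, -0.5], [-0.1, -0.1], [-0.3, -0.3], [0.5, 0.7], [-1.1, -0.8], [0.5, -0.4], [0.2, 0.3], [-0.2, 0.7], [1.2, -0.5], [0.3, -0.1], [-0.0, -0.3], [0.9, 0.8], [0.8, -1.3], [0.3, -0.6], [-0.0, 0.8], [-0.3, 0.9], [-0.2, -0.5], [1.1, -0.9], [-0.8, -0.3], [0.0, -0.7], [1.1, -0.3], [0.7, 0.4], [-0.2, 0.8], [-0.9, 0.7], [0.1, -0.8], [1.2, -1.2], [-1.0, -0.6], [-0.0, -1.0]]
orange [ 0.4675  0.1278 -0.4906]
[[0.2, -0.5], [-0.3, -0.1], [-0.4, -0.3], [0.3, 0.8], [-1.3, -0.7], [0.3, -0.4], [0.0, 0.3], [-0.4, 0.8], [0.9, -0.3], [0.0, -0.0], [-0.2, -0.1], [0.7, 1.1]]
orange [ 0.4684  0.1265 -0.4923]
[[0.7, -0.9], [0.2, -0.3], [-0.2, 1.1], [-0.4, 1.2], [-0.3, -0.1], [1.0, -0.6], [-0.9, 0.0], [-0.1, -0.4], [1.0, 0.0], [0.6, 0.7], [-0.3, 1.1], [-1.0, 1.1], [0.0, -0.5], [1.1, -0.9], [-1.1, -0.3], [-0.1, -0.7]]
tray [ 0.5036 -0.2008  0.1628] [[-0.3, -1.0], [-0.1, -1.1], [1.5, 0.8], [-0.6, 1.1]]
[[260. 265.]
 [177. 318.]
 [119. 267.]
 [199. 222.]]
```

Request:
{"fn": "arm_command", "kwargs": {
  "rows": [
    [0.02,0.025,0.01,0,0,0.08,0],
    [0.045,0.055,0.02,0,0,0.18,0],
    [0.07,0.085,0.03,0,0,0.28,0],
    [0.095,0.115,0.03,0,0,0.38,0],
    [0.12,0.145,0.03,0,0,0.48,0]
  ],
  "newtons": 30
}}

```text
clock: 0.67
ee_pos: [0.2765, -0.5104, 0.2818]
tool_rot: [0.0, -0.351, 0.936, -0.0]
force: [1.2, -0.1, 0.5]
finger_gap: 0.0878
```

Request:
{"fn": "arm_command", "kwargs": {
  "rows": [
    [0.025,0.03,0,0,0,0.08,0],
    [0.05,0.06,0,0,0,0.16,0],
    [0.075,0.09,0,0,0,0.24,0],
    [0.1,0.12,0,0,0,0.32,0],
    [0.125,0.15,0,0,0,0.365,0]
  ]
}}

```text
clock: 1.08
ee_pos: [0.4023, -0.3587, 0.2821]
tool_rot: [0.0, -0.517, 0.856, -0.0]
force: [0.9, -0.9, 0.7]
finger_gap: 0.0873
```

Request:
{"fn": "arm_command", "kwargs": {
  "rows": [
    [0.02,0.035,0,0,0,0,0],
    [0.03,0.073,0,0,0,0,0],
    [0.04,0.112,0,0,0,0,0],
    [0.045,0.152,0,0,0,0,0],
    [0.05,0.192,0,0,0,0,0]
  ]
}}

```text
clock: 1.5
ee_pos: [0.4524, -0.1648, 0.2821]
tool_rot: [0.0, -0.517, 0.856, -0.001]
force: [1.4, 0.6, -0.2]
finger_gap: 0.0882
```

Request:
{"fn": "arm_command", "kwargs": {
  "rows": [
    [0.003,0.038,0,0,0,0,0],
    [0.006,0.078,0,0,0,0,0],
    [0.009,0.118,0,0,0,0,0],
    [0.012,0.158,-0.01,0,0,0,0],
    [0.014,0.197,-0.02,0,0,0,0]
  ]
}}

```text
clock: 1.92
ee_pos: [0.4664, 0.0344, 0.2627]
tool_rot: [0.002, -0.517, 0.856, -0.001]
force: [1.3, -1.3, -0.2]
finger_gap: 0.0877
```

Request:
{"fn": "arm_command", "kwargs": {
  "rows": [
    [0,0.035,-0.01,0,0,0,0],
    [0,0.07,-0.02,0,0,-0.01,0],
    [0.001,0.095,-0.03,0,0,-0.01,0],
    [0.001,0.095,-0.04,0,0,-0.01,0],
    [0.001,0.095,-0.04,0,0,-0.01,0]
  ]
}}

```text
clock: 2.33
ee_pos: [0.4662, 0.1301, 0.2207]
tool_rot: [-0.0, -0.514, 0.858, -0.0]
force: [-0.6, -0.1, -0.4]
finger_gap: 0.0876
```

```bash
python3 - <<'E'
from cell import env
import cv2
import fit,numpy as np
c=env.camera("wrist");cv2.imwrite("pics/w1.png",c["frame"][:,:,::-1])
c2=env.camera("scene");cv2.imwrite("pics/s1.png",c2["frame"][:,:,::-1])
fit.cams["wrist"]=c
x=[.4675,.1275,-.493]
print(fit.proj("wrist",fit.wp(x,[(7,15,98),(7,-15,98),(-7,-15,98),(-7,15,98),(28,29,53),(28,-29,53),(-28,-29,53),(-28,29,53)])).round(0).tolist())
print(env.read_state()["ee_pos"])
E
```

```text
[[306.0, 267.0], [305.0, 222.0], [327.0, 223.0], [327.0, 267.0], [280.0, 265.0], [279.0, 191.0], [354.0, 191.0], [352.0, 266.0]]
[0.46765459 0.12866637 0.22336294]
```

View pics/w1.png

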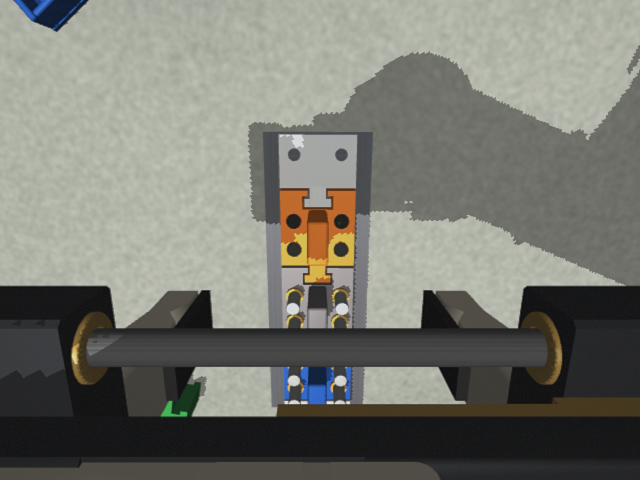

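View pics/s1.png

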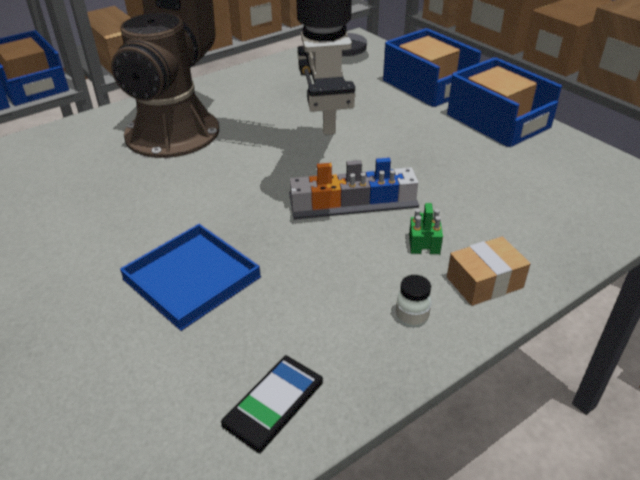

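The wrist picture has the block corners at (281,190), (355,190) and (355,266), within about 2 px of the prediction. The fin is centred between the fingers, so I'll go down.

Request:
{"fn": "arm_command", "kwargs": {
  "rows": [
    [0,0,-0.03,0,0,0,0],
    [0,-0.001,-0.06,0,0,0,0],
    [0,-0.001,-0.085,0,0,0,0],
    [0,-0.001,-0.095,0,0,0,0],
    [0,-0.001,-0.1,0,0,0,0]
  ]
}}

```text
clock: 2.95
ee_pos: [0.4672, 0.1263, 0.1222]
tool_rot: [0.001, -0.512, 0.859, -0.001]
force: [0.4, -0.2, -0.2]
finger_gap: 0.0874
```

```bash
python3 - <<'E'
from cell import env
import cv2
import fit,numpy as np
c=env.camera("wrist");cv2.imwrite("pics/w2.png",c["frame"][:,:,::-1])
fit.cams["wrist"]=c
x=[.4675,.1275,-.493]
print(fit.proj("wrist",fit.wp(x,[(7,15,98),(7,-15,98),(-7,-15,98),(-7,15,98),(28,29,53),(28,-29,53),(-28,-29,53),(-28,29,53)])).round(0).tolist())
for i in range(3):
    print(env.read_state()["ee_pos"],env.read_state()["force"]); env.camera("top")
E
```

```text
[[303.0, 343.0], [302.0, 277.0], [336.0, 277.0], [336.0, 343.0], [268.0, 325.0], [264.0, 221.0], [374.0, 221.0], [370.0, 325.0]]
[0.4682901  0.12738606 0.1241802 ] [-0.01663985 -0.04087113  0.59455928]
[0.46850031 0.12768506 0.12456868] [ 0.24567108  0.42661869 -0.06109454]
[0.46850808 0.1278587  0.12466791] [-0.495026    0.22884142 -0.34662682]
```

View pics/w2.png

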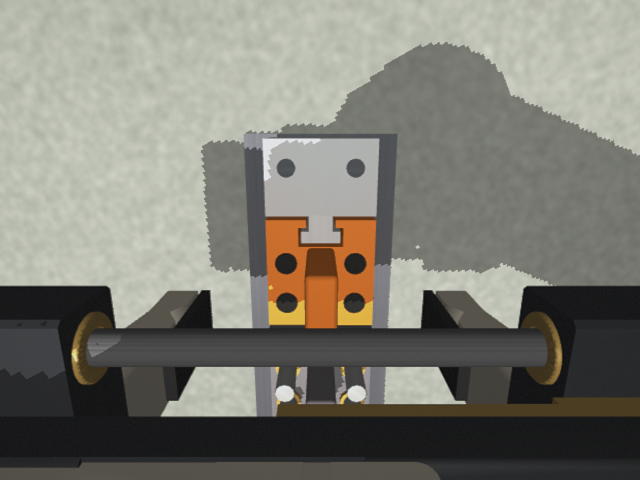

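The fin at (305–337, 277+) is about 1 mm toward image right of the prediction. I'll nudge over, lower and close.

Request:
{"fn": "arm_command", "kwargs": {
  "rows": [
    [-0.0015,0,-0.015,0,0,0,0],
    [-0.0015,0,-0.03,0,0,0,0],
    [-0.0015,0,-0.038,0,0,0,0],
    [-0.0015,0,-0.039,0,0,0,0],
    [-0.0015,0,-0.039,0,0,0,0]
  ]
}}

```text
clock: 3.67
ee_pos: [0.467, 0.128, 0.0858]
tool_rot: [0.003, -0.512, 0.859, -0.001]
force: [0.9, 0.4, -0.3]
finger_gap: 0.0878
```

Request:
{"fn": "arm_command", "kwargs": {
  "rows": [
    [0,0,0,0,0,0,100],
    [0,0,0,0,0,0,150],
    [0,0,0,0,0,0,180],
    [0,0,0,0,0,0,200],
    [0,0,0,0,0,0,255]
  ]
}}

```text
clock: 4.08
ee_pos: [0.4672, 0.1281, 0.0861]
tool_rot: [0.003, -0.512, 0.859, -0.001]
force: [0.6, 0.4, 0.0]
finger_gap: 0.0601
```

Request:
{"fn": "arm_command", "kwargs": {
  "rows": [
    [0,0,0,0,0,0,255],
    [0,0,0,0,0,0,255],
    [0,0,0,0,0,0,255],
    [0,0,0,0,0,0,255],
    [0,0,0,0,0,0,255]
  ]
}}

```text
clock: 4.5
ee_pos: [0.4671, 0.1281, 0.0861]
tool_rot: [0.003, -0.512, 0.859, -0.001]
force: [0.2, 0.3, 0.1]
finger_gap: 0.0263
```

Request:
{"fn": "arm_command", "kwargs": {
  "rows": [
    [0,0,0,0,0,0,255],
    [0,0,0,0,0,0,255],
    [0,0,0,0,0,0,255],
    [0,0,0,0,0,0,255],
    [0,0,0,0,0,0,255]
  ]
}}

```text
clock: 4.92
ee_pos: [0.467, 0.128, 0.086]
tool_rot: [0.003, -0.512, 0.859, -0.001]
force: [-0.0, 0.6, -0.7]
finger_gap: 0.0139
```

```bash
python3 - <<'E'
from cell import env
import cv2
c=env.camera("wrist");cv2.imwrite("pics/w3.png",c["frame"][:,:,::-1])
c=env.camera("scene");cv2.imwrite("pics/s3.png",cv2.resize(c["frame"][110:230,260:430,::-1],None,fx=4,fy=4))
s=env.read_state();print(s["ee_pos"],s["force"],s["finger_gap"],s["ft_torque"])
E
```

```text
[0.46704424 0.12800173 0.08600021] [ 0.21515334  0.28666803 -0.36773952] 0.013541480381238239 [0.1287222  0.15946704 0.01164753]
```

View pics/s3.png

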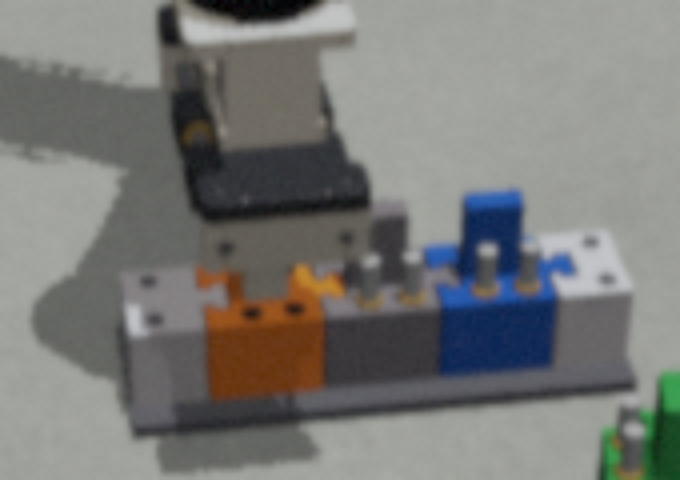

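The gap is 14 mm with the fin gripped and the row undisturbed. Lifting slowly.

Request:
{"fn": "arm_command", "kwargs": {
  "rows": [
    [0,0,0.004,0,0,0,255],
    [0,0,0.008,0,0,0,255],
    [0,0,0.012,0,0,0,255],
    [0,0,0.016,0,0,0,255],
    [0,0,0.02,0,0,0,255]
  ]
}}

```text
clock: 5.43
ee_pos: [0.4671, 0.1281, 0.1066]
tool_rot: [0.003, -0.512, 0.859, -0.001]
force: [-0.8, -0.1, -1.7]
finger_gap: 0.0138
```

```bash
python3 - <<'E'
from cell import env
import cv2
c=env.camera("scene");cv2.imwrite("pics/s4.png",cv2.resize(c["frame"][110:230,260:430,::-1],None,fx=4,fy=4))
s=env.read_state();print(s["ee_pos"],s["force"],s["finger_gap"],s["ft_torque"])
E
```

```text
[0.46751084 0.12829291 0.1073316 ] [ 0.13601111  0.87850582 -0.38013523] 0.01397452256392442 [0.08037753 0.02648372 0.04195534]
```

View pics/s4.png

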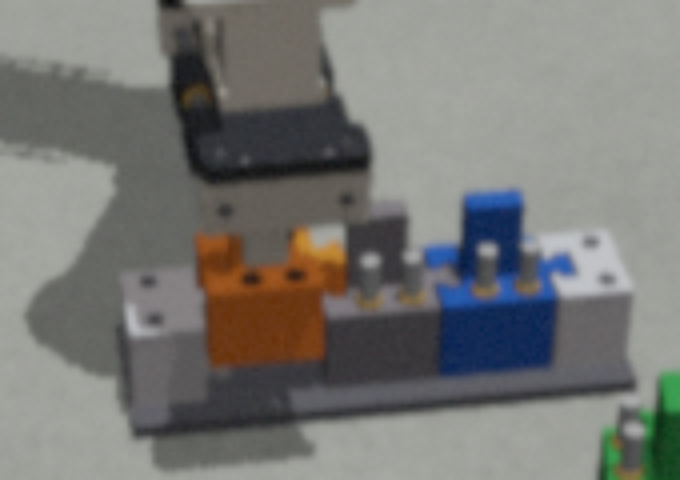

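The orange block has risen level (its bottom edge is now above the neighbours' at about (265,362)), and grey and blue haven't moved. I'll keep lifting.

Request:
{"fn": "arm_command", "kwargs": {
  "rows": [
    [0,0,0.006,0,0,0,255],
    [0,0,0.012,0,0,0,255],
    [0,0,0.018,0,0,0,255],
    [0,0,0.024,0,0,0,255],
    [0,0,0.03,0,0,0,255]
  ]
}}

```text
clock: 5.9
ee_pos: [0.4675, 0.1283, 0.1381]
tool_rot: [0.004, -0.513, 0.859, -0.001]
force: [-0.5, -0.2, -0.9]
finger_gap: 0.0135
```

Request:
{"fn": "arm_command", "kwargs": {
  "rows": [
    [0,0,0.01,0,0,0,255],
    [0,0,0.02,0,0,0,255],
    [0,0,0.035,0,0,0,255],
    [0,0,0.055,0,0,0,255],
    [0,0,0.08,0,0,0,255]
  ]
}}

```text
clock: 6.32
ee_pos: [0.4668, 0.1279, 0.2184]
tool_rot: [0.003, -0.512, 0.859, -0.001]
force: [0.5, 0.2, -2.4]
finger_gap: 0.0138
```

```bash
python3 - <<'E'
from cell import env
import cv2
c=env.camera("scene");cv2.imwrite("pics/s5.png",cv2.resize(c["frame"][40:230,240:440,::-1],None,fx=3,fy=3))
s=env.read_state();print(s["ee_pos"],s["force"],s["finger_gap"],s["ft_torque"])
E
```

```text
[0.46944577 0.12897341 0.2242648 ] [3.18589882 0.9193605  4.52971369] 0.014061621804163048 [ 0.2540953  -0.73481226 -0.06698638]
```

View pics/s5.png

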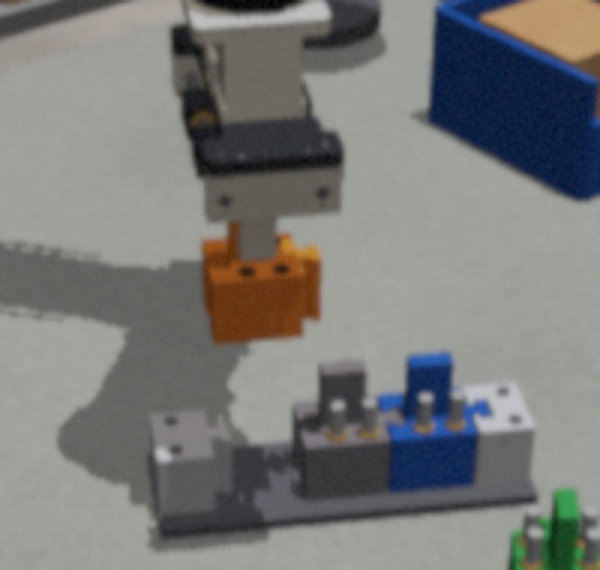

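The holder is fully clear and upright, and grey and blue are still in place. Next, to the tray.

Request:
{"fn": "arm_command", "kwargs": {
  "rows": [
    [0.001,-0.01,0,0,0,0,255],
    [0.003,-0.03,0,0,0,0,255],
    [0.006,-0.058,0,0,0,0,255],
    [0.009,-0.088,0,0,0,0,255],
    [0.012,-0.118,0,0,0,0,255]
  ]
}}

```text
clock: 6.78
ee_pos: [0.4811, 0.0096, 0.2244]
tool_rot: [0.007, -0.513, 0.858, -0.001]
force: [0.7, -0.6, -3.1]
finger_gap: 0.0137
```

Request:
{"fn": "arm_command", "kwargs": {
  "rows": [
    [0.003,-0.03,0,0,0,0,255],
    [0.006,-0.06,0,0,0,0,255],
    [0.009,-0.09,0,0,0,0,255],
    [0.012,-0.12,0,0,0,0,255],
    [0.015,-0.145,0,0,0,0,255]
  ]
}}

```text
clock: 7.2
ee_pos: [0.4955, -0.1377, 0.2245]
tool_rot: [0.007, -0.513, 0.858, -0.001]
force: [-0.2, 0.3, -0.7]
finger_gap: 0.014
```

Request:
{"fn": "arm_command", "kwargs": {
  "rows": [
    [0.003,-0.025,0,0,0,0,255],
    [0.005,-0.045,0,0,0,0,255],
    [0.007,-0.06,-0.01,0,0,0,255],
    [0.008,-0.065,-0.02,0,0,0,255],
    [0.008,-0.065,-0.03,0,0,0,255]
  ]
}}

```text
clock: 7.62
ee_pos: [0.503, -0.2038, 0.1935]
tool_rot: [0.007, -0.512, 0.859, -0.001]
force: [-0.5, 0.1, -1.7]
finger_gap: 0.0141
```

```bash
python3 - <<'E'
from cell import env
import cv2
c=env.camera("scene");cv2.imwrite("pics/s6.png",c["frame"][:,:,::-1])
c=env.camera("top");cv2.imwrite("pics/t6.png",c["frame"][:,:,::-1])
s=env.read_state();print(s["ee_pos"],s["force"],s["finger_gap"],s["tool_rot"])
E
```

```text
[ 0.50184945 -0.20226446  0.19217437] [ 0.03157564  0.24266562 -2.64663935] 0.013658113769566825 [ 5.38407064e-03 -5.12773180e-01  8.58507189e-01  2.89366233e-04]
```

View pics/s6.png

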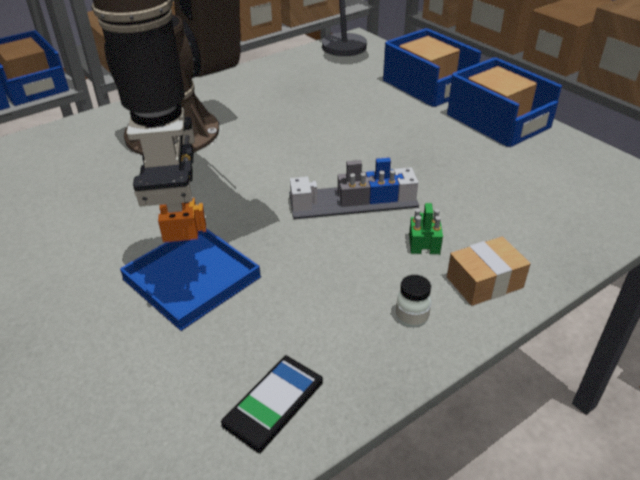

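View pics/t6.png

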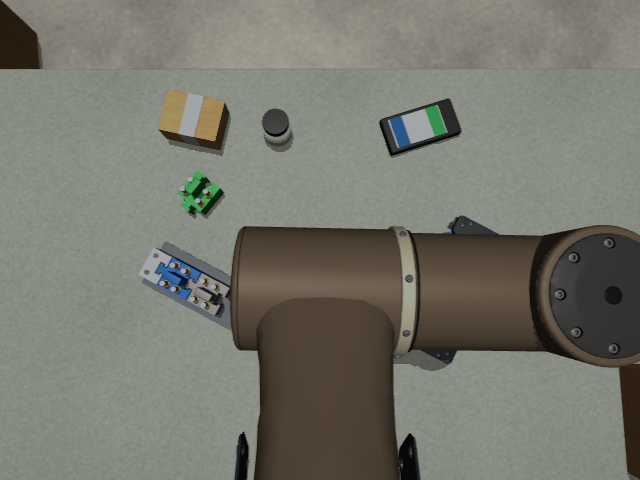

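In the scene picture the holder hangs upright over the tray at (182,222). Lowering now.

Request:
{"fn": "arm_command", "kwargs": {
  "rows": [
    [0,0,-0.02,0,0,0,255],
    [0,0,-0.04,0,0,0,255],
    [0,0,-0.06,0,0,0,255],
    [0,0,-0.075,0,0,0,255],
    [0,0,-0.085,0,0,0,255]
  ]
}}

```text
clock: 8.13
ee_pos: [0.5012, -0.2012, 0.1059]
tool_rot: [0.005, -0.513, 0.858, 0.001]
force: [-0.2, 0.4, -1.2]
finger_gap: 0.0138
```

Request:
{"fn": "arm_command", "kwargs": {
  "rows": [
    [0,0,-0.005,0,0,0,255],
    [0,0,-0.009,0,0,0,255],
    [0,0,-0.012,0,0,0,255],
    [0,0,-0.014,0,0,0,255],
    [0,0,-0.015,0,0,0,255]
  ]
}}

```text
clock: 8.55
ee_pos: [0.5016, -0.2012, 0.0913]
tool_rot: [0.005, -0.513, 0.858, 0.001]
force: [-0.4, 0.3, -2.0]
finger_gap: 0.0141
```

```bash
python3 - <<'E'
from cell import env
import cv2
c=env.camera("scene");cv2.imwrite("pics/s7.png",cv2.resize(c["frame"][130:330,90:290,::-1],None,fx=3,fy=3))
for i in range(4):
    s=env.read_state();print(s["ee_pos"],s["force"],s["finger_gap"]);env.camera("top")
E
```

```text
[ 0.50144153 -0.20116716  0.09117225] [-0.227663    0.21562097 -2.47573985] 0.014043847480149424
[ 0.50145731 -0.2012273   0.09128813] [-0.25883102 -0.78355173 -1.58574821] 0.01433953121109979
[ 0.5014561  -0.20127581  0.09135864] [ 0.47753997  0.52492813 -2.17848625] 0.014295747886984
[ 0.50145143 -0.20127093  0.09136691] [ 0.92755088 -0.38001446 -2.54053101] 0.013791967166242876
```

View pics/s7.png

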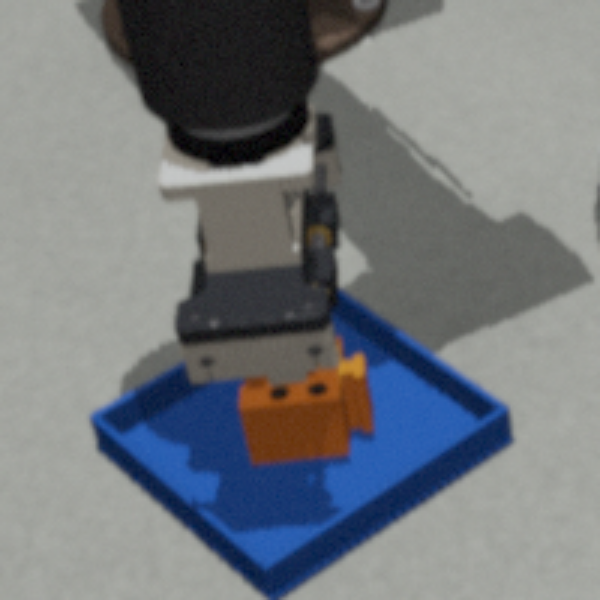

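The holder is inside the tray, about 8 mm above the floor. I'll lower the last bit until the load comes off the gripper.

Request:
{"fn": "arm_command", "kwargs": {
  "rows": [
    [0,0,-0.002,0,0,0,255],
    [0,0,-0.004,0,0,0,255],
    [0,0,-0.005,0,0,0,255],
    [0,0,-0.006,0,0,0,255],
    [0,0,-0.0065,0,0,0,255]
  ]
}}

```text
clock: 9.22
ee_pos: [0.5013, -0.2013, 0.0845]
tool_rot: [0.005, -0.513, 0.858, 0.001]
force: [0.6, 0.1, -2.0]
finger_gap: 0.0137
```

Request:
{"fn": "arm_command", "kwargs": {
  "rows": [
    [0,0,-0.0005,0,0,0,255],
    [0,0,-0.001,0,0,0,255],
    [0,0,-0.0015,0,0,0,255],
    [0,0,-0.0015,0,0,0,255],
    [0,0,-0.0015,0,0,0,255]
  ]
}}

```text
clock: 9.63
ee_pos: [0.5013, -0.2013, 0.0831]
tool_rot: [0.005, -0.513, 0.858, 0.001]
force: [-0.0, -0.2, -0.7]
finger_gap: 0.014
```

Request:
{"fn": "arm_command", "kwargs": {
  "rows": [
    [0,0,-0.0003,0,0,0,255],
    [0,0,-0.0005,0,0,0,255],
    [0,0,-0.0007,0,0,0,255],
    [0,0,-0.0007,0,0,0,255],
    [0,0,-0.0007,0,0,0,255]
  ]
}}

```text
clock: 10.05
ee_pos: [0.5014, -0.2013, 0.083]
tool_rot: [0.005, -0.513, 0.858, 0.001]
force: [-1.6, 2.3, 5.1]
finger_gap: 0.0139
```

The force is now +5 N upward, so it rests on the floor. Opening the gripper.

Request:
{"fn": "arm_command", "kwargs": {
  "rows": [
    [0,0,0,0,0,0,220],
    [0,0,0,0,0,0,180],
    [0,0,0,0,0,0,120],
    [0,0,0,0,0,0,60],
    [0,0,0,0,0,0,0]
  ]
}}

```text
clock: 10.47
ee_pos: [0.5015, -0.2013, 0.083]
tool_rot: [0.005, -0.513, 0.858, 0.001]
force: [-0.9, 0.2, -0.3]
finger_gap: 0.0348
```

Request:
{"fn": "arm_command", "kwargs": {
  "rows": [
    [0,0,0,0,0,0,0],
    [0,0,0,0,0,0,0],
    [0,0,0,0,0,0,0],
    [0,0,0,0,0,0,0],
    [0,0,0,0,0,0,0]
  ]
}}

```text
clock: 10.88
ee_pos: [0.5015, -0.2013, 0.083]
tool_rot: [0.005, -0.513, 0.858, 0.001]
force: [-0.0, -0.1, 0.2]
finger_gap: 0.0681
```

Request:
{"fn": "arm_command", "kwargs": {
  "rows": [
    [0,0,0,0,0,0,0],
    [0,0,0,0,0,0,0],
    [0,0,0.005,0,0,0,0],
    [0,0,0.015,0,0,0,0],
    [0,0,0.03,0,0,0,0]
  ]
}}

```text
clock: 11.3
ee_pos: [0.5008, -0.2012, 0.1129]
tool_rot: [0.004, -0.513, 0.858, 0.001]
force: [0.4, -0.8, 0.3]
finger_gap: 0.0874
```

Request:
{"fn": "arm_command", "kwargs": {
  "rows": [
    [0,0,0.02,0,0,0,0],
    [0,0,0.05,0,0,0,0],
    [0,0,0.085,0,0,0,0],
    [0,0,0.12,0,0,0,0],
    [0,0,0.15,0,0,0,0]
  ]
}}

```text
clock: 11.72
ee_pos: [0.5008, -0.2014, 0.2667]
tool_rot: [0.005, -0.513, 0.858, 0.0]
force: [1.4, 0.5, -0.3]
finger_gap: 0.0875
```

Request:
{"fn": "arm_command", "kwargs": {
  "rows": [
    [-0.01,-0.03,0,0,0,0,0],
    [-0.02,-0.065,0,0,0,0,0],
    [-0.03,-0.1,0,0,0,0,0],
    [-0.04,-0.13,0,0,0,0,0],
    [-0.04,-0.15,0,0,0,0,0]
  ]
}}

```text
clock: 12.13
ee_pos: [0.4591, -0.3536, 0.2682]
tool_rot: [0.005, -0.513, 0.858, -0.0]
force: [0.4, 0.3, 0.3]
finger_gap: 0.0878
```

Request:
{"fn": "arm_command", "kwargs": {
  "rows": [
    [-0.01,-0.03,0,0,0,0,0],
    [-0.02,-0.065,0,0,0,0,0],
    [-0.03,-0.085,0,0,0,0,0],
    [-0.03,-0.085,0,0,0,0,0],
    [-0.03,-0.085,0,0,0,0,0]
  ]
}}

```text
clock: 12.55
ee_pos: [0.4281, -0.4396, 0.2688]
tool_rot: [0.005, -0.512, 0.859, -0.0]
force: [-0.2, -0.2, 0.3]
finger_gap: 0.0877
```

```bash
python3 - <<'E'
from cell import env
import cv2
c=env.camera("scene");cv2.imwrite("pics/s8.png",c["frame"][:,:,::-1])
c=env.camera("top");cv2.imwrite("pics/t8.png",c["frame"][:,:,::-1])
s=env.read_state();print(s["ee_pos"],s["force"],s["finger_gap"],s["clock"])
E
```

```text
[ 0.42902666 -0.43831194  0.26886674] [-0.34149861  0.24723968  0.28202349] 0.08759625944677789 12.65
```

View pics/s8.png

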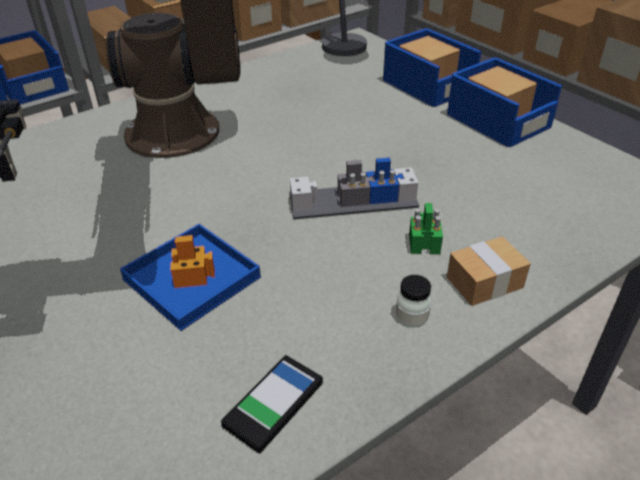

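View pics/t8.png

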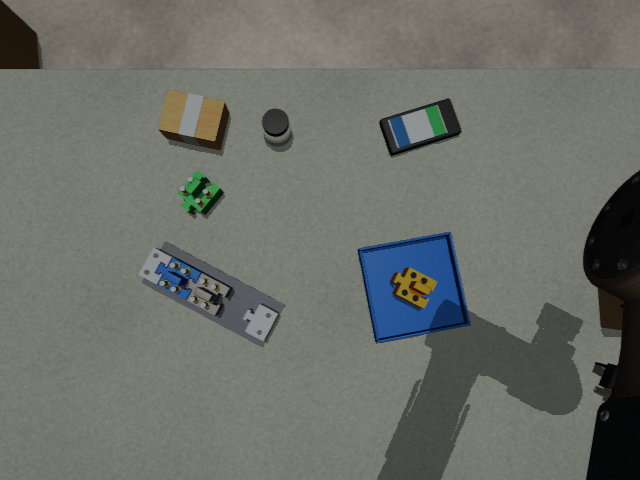

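The scene picture has the orange holder upright in the tray at (190,265), and the top picture has it at (413,287), the tray's centre. Grey and blue are where they were, and the arm touches nothing. Handing in.

```bash
python3 - <<'E'
from cell import env
print(env.job_done())
E
```

```text
the job is handed in; nothing more can be done
None
```

I took the orange holder by its fin, lifted it about 135 mm straight up out of the row and lowered it upright into the blue tray. I released it only once the wrist force showed it resting on the floor (about 5 N upward). The job is handed in, at about 12.7 s of the 43 s; no verdict was reported.

**Last checks:** In the final pictures the holder stands upright near the tray's centre, and the arm is away from everything. The grey and blue holders look unmoved by eye; I did not re-measure their positions.

**One disagreement:** My tray position from the top camera was up to about 6 pixels off in the scene camera. I judged that harmless with an 80 mm limit and did not re-measure it.

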